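Clamp a blank in the routing jig

ROBOT

A 6-joint arm with a two-finger parallel gripper is mounted at the origin on the work surface. World frame = base frame: x ahead of the robot, y to its left, z up, the work surface at z = 0. Lengths are in mm, angles in rad, forces in N, time in s.
With the tool pointing down it reaches from about 350 to 775 mm from the base axis. Payload 7.3 kg.
Tool frame: the origin (TCP) lies midway between the tips of the shut fingers; the grasp point (between the pads) lies 19 mm behind it; z points along the fingers, y is the line along which they close (so a half turn about z gives the same grasp; the last joint's range is limited). The gripper opens to 92 mm and grips with 3 to 60 N. Pads are 19 mm wide; open, the fingers measure 130 mm over their backs; the gripper's body (75 mm by 190 mm) begins 47 mm behind the grasp point.
Start: joints at [-1.337, 0.342, 1.524, -0, 1.275, -0.146], TCP at [194.659, -487.599, 226.741] pointing down, gripper open.
Joint ranges: [-2.53, 2.53], [-0.77, 2.02], [0.04, 2.7], [-1, 4.14], [0.28, 2.66], [-3.11, 3.11]. Speed limits (rad/s): [2.57, 2.57, 3.14, 3.14, 3.14, 3.14].

INTERFACE

Orientations are given as [roll, pitch, yaw] about the fixed x, y, z axes, in that order (R = Rz(yaw) Ry(pitch) Rx(roll)).
In Python, from plant import bot gives the robot as it stands. The module is installed in compiled form; this text tells all that it offers.
- The arm moves only by the shell command python3 -m crank 'ROWS' [OPENING]. ROWS is JSON, a list of rows, each a list of 6 numbers: the shift along the tool's x, y, z in m, then the turn, a rotation vector about the tool's x, y, z in rad. In form: [[dx, dy, dz, wx, wy, wz], ...]. A call has 1 to 5 rows; each row shifts and turns the commanded pose from where the row before left it, along the tool's axes as they then stand; what a row does not reach is not made up. A row lasts 1/8 s, in which the tool goes at most 62.5 mm and 10.7 degrees, less where a joint would pass 70% of its speed; a pose out of reach is approached as far as the arm can. A call is refused whole if a number of a shift passes 0.0625 or a number of a turn 0.188, either way. A call with a gripper value outside its range is refused whole. OPENING is the opening in per cent of the stroke, from 0 (shut) to 100 (fully open), set as the call begins (- or left out, the last holds). The fingers move at their own pace and stop on an object; the grip force is fixed at half the most. Time passes only in rows, so rows that do not move let the fingers close. It gives the time, the measured TCP pose, the force, the opening and the grip force at its end, in the units of the state.
- bot.get_obs(): the state, without advancing time (a new reading comes with each control period).
- bot.capture(name): name is "side" or "top"; returns a dict with "color" (420x560x3 uint8, blue, green, red), "fov_y" (degrees; the focal length in pixels is half the picture's height over the tangent of half this angle, whatever the lens; pixels are square), "cx", "cy" (the principal point, pixels), "extrinsics" (4x4, takes a point from world to camera coordinates). Camera axes: x right, y up, looking along -z (the intrinsics and any distortion apply to the point x, -y, -z); pixel columns grow to the right and rows downward; lengths in mm; the calibration is good to about 2 mm. A picture is of the moment at which its call begins. There is no depth.
- bot.close_job(): hands the job in; it is judged then, once.
The state is a dict: "time": time; "joint_positions": joint angles; "dq": joint speeds; "tau": joint torques, N m; "tool_pos": TCP position; "tcp_rot": TCP orientation; "contact_force": force on the tool from outside, world axes, zero at the start; "moment": the same for the moment, N m; "grip_width": finger opening in mm; "finger_force": force on a finger pad.
Only numpy, scipy, OpenCV 4.12 (cv2) and the standard library are available. Lean on these libraries where they do the work, as an engineer would, in place of code of your own. Each camera call takes 0.05 s, during which the arm holds its last target. There are 200 camera calls.

TASK

Push the wooden blank along its channel until it sits fully home against the jig's end stop. Then clamp it there with the hold-down knob: turn the knob clockwise until it suddenly goes stiff, and from that point give it one eighth of a turn (45 degrees) more - less leaves the blank loose, clearly more dents the wood. Leave it clamped, and do not disturb the other things on the bench.

Things in the scene. Friction and masses are not known exactly. Their poses are not given: they have to be found in the camera images.
- jig: Plywood routing jig fixed to the bench, plate 220 x 270 x 12 mm (x -95 to 125, y -110 to 160 mm about the origin). Origin on the bench surface. Two wooden rails, tops 28 mm above the bench, form an 84 mm wide channel along y, centred on x = 0, open at +y. The end stop closes its -y end: inner face at y = -70 mm, top 40 mm above the bench.
- blank: Loose wooden blank, 80 (x) x 140 (y) x 20 (z) mm, about 0.16 kg, lying in the jig's channel some centimetres short of the end stop (2 mm clear of each rail). Origin: centre of its underside. Home against the stop its origin is at x = 0, y = 0 in the jig's frame, its top 32 mm above the bench and its free +y end at jig y = 70 mm.
- holdbar: Aluminium hold-down bar, 24 mm wide, 8 mm thick, top 47 mm above the bench, from the knob's post 95 mm along the jig's -x over the blank, a 26 mm rubber pad under its tip. Origin: on the post's axis, level with the pad's underside. The pad is 1 mm clear of the blank until the knob goes stiff; then it is sprung onto it, harder with more turn (about 7 N at an eighth of a turn).
- knob_grip (a point): Grip point of the knob: on its axis, 93 mm above the bench, half-way up its grip bar: an upright bar 44 mm long (this point's x), 14 mm thick (its y), its top 107 mm above the bench, on a round flange 40 mm across whose top is 78 mm above the bench.
- wrench: Steel wrench, 160 mm long, lying on the bench beyond the end stop. Bystander. Origin under its centre.
- tin: Jar of finish, 60 mm across and 75 mm tall, on the bench beside the jig. Bystander. Origin at the centre of its underside.
- roundel: Finished wooden disc, 90 mm across and 18 mm thick, lying on the bench beside the jig. Bystander. Origin at the centre of its underside.
- knob: Black hold-down knob on a post at x = 88, y = -20 mm of the jig's frame, axis vertical, origin under its centre, 68 mm above the bench. Clockwise seen from above tightens. It runs freely (0.03 N m) for 15 to 95 degrees, different each time and not visible, then suddenly goes stiff (about 0.9 N m) but still turns (grip firmly, about 50 N). It does not rise or sink and stays where it is left.
There are look-alikes about, which are no part of the job. There is more than one size of the blank; the one meant has the size given above.

How it is judged (in metres and radians):
On the way, in this order (a step that is already met when the one before it is completed fails the run):
1. the blank is home against the end stop (within 3 mm), hold-down still slack (y of blank in the frame of jig below 0.003 m and contact force between holdbar and blank below 2 N), for 0.1 s.
2. the hold-down presses the blank at home with the force of an eighth of a turn past the stiff point (y of blank in the frame of jig below 0.003 m and contact force between holdbar and blank between 3.6 and 9.8 N), for 0.2 s.
At the end, for the whole second after the job is handed in: The blank is at rest within 3 mm of the end stop and the hold-down presses on it with 3.6 to 9.8 N (the knob turned 45 degrees past its stiff point, about 16 degrees either way) (all of step 2 and linear speed of blank below 0.01 m/s); the robot touches nothing.
It fails at once if the knob is overtightened (hold-down pressing on the blank with more than 11.5 N, some 70 degrees past the stiff point) (contact force between holdbar and blank above 11.5 N).
It fails at once if a bystander is moved by more than 20 mm (distance of any of wrench, tin, roundel from where it was at the start of the episode above 0.02 m).
It also fails if it takes over 61 s, if anything falls off the work surface, if the arm or the gripper's body presses on something with over 40 N, if the wrist force passes 120 N, or if a joint passes its speed limit or range.

## Working session

There is one attempt and no reset: what is moved stays moved. The work goes in short steps, Python scripts to look and compute and a shell command to move; the robot and the scene stay as the last step left them, time stands still between calls to the robot, and variables do not carry over. Pictures are saved under pics/ and viewed, at most 10 in all, crops included, and the job is handed in when it is done.

```bash
mkdir -p pics
python3 - <<'E'
from plant import bot
import cv2,numpy as np
print(bot.get_obs())
for n in("top","side"):
    c=bot.capture(n); cv2.imwrite(f"pics/{n}0.png",c["color"]); print(n,c["fov_y"],c["cx"],c["cy"],np.round(c["extrinsics"],3).tolist(),[k for k in c])
E
```

```text
{'time': 0.0, 'joint_positions': array([-1.33700590e+00,  3.42689687e-01,  1.52501165e+00,  8.58356515e-06,
        1.27539958e+00, -1.46008185e-01]), 'dq': array([-7.88452941e-05, -6.29671219e-05, -5.37026770e-04,  1.14750916e-03,
       -3.49035363e-04,  1.31034339e-03]), 'tau': array([-1.94169712e-03, -4.31246710e+01, -2.44226253e+01,  7.15201395e-02,
        5.60235931e-02, -1.31094862e-04]), 'tool_pos': array([ 194.55934096, -487.1822153 ,  226.0639825 ]), 'tcp_rot': array([-3.14010163e+00, -2.27558307e-04,  3.79795941e-01]), 'contact_force': array([-0.5198144 , -0.27512832, -0.67880841]), 'moment': array([0.01092546, 0.02416514, 0.01036695]), 'finger_force': 0.0, 'grip_width': 92.02084656039882}
top 51.81969987839928 278.68941528244727 216.26457537211948 [[0.071, -0.997, -0.0, 11.358], [0.976, 0.07, 0.204, -620.806], [-0.203, -0.015, 0.979, -817.196], [0.0, 0.0, 0.0, 1.0]] ['color', 'fov_y', 'cx', 'cy', 'extrinsics']
side 48.419869770391045 278.0948398800088 205.75523773892357 [[-0.958, -0.286, 0.01, 593.465], [0.187, -0.596, 0.781, -127.207], [-0.217, 0.75, 0.625, -922.806], [0.0, 0.0, 0.0, 1.0]] ['color', 'fov_y', 'cx', 'cy', 'extrinsics']
```

View pics/top0.png

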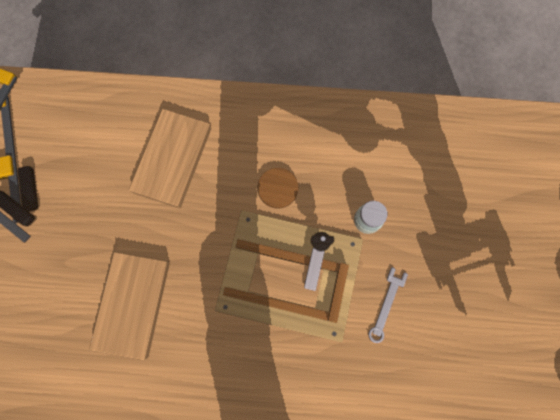

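View pics/side0.png

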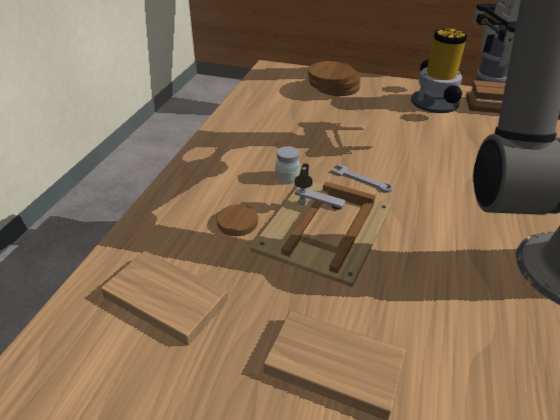

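The top view shows the jig around (290,275), its stop at the right (340,290) and the knob at (321,241). The tin is at (371,216), the roundel at (278,187) and the wrench at (388,305). Blank candidates are the boards at (170,155), (130,305) and the one in the channel near (280,275). I'll enlarge the jig to check which one fits.

```bash
cat > h.py <<'E'
import numpy as np,cv2
from plant import bot
def cam(n):
    c=bot.capture(n); h=c["color"].shape[0]; f=h/2/np.tan(np.radians(c["fov_y"]/2))
    return dict(im=c["color"],f=f,cx=c["cx"],cy=c["cy"],E=np.array(c["extrinsics"]))
def ray(c,u,v):
    R=c["E"][:3,:3];t=c["E"][:3,3]
    d=R.T@np.array([(u-c["cx"])/c["f"],-(v-c["cy"])/c["f"],-1.]); return -R.T@t,d
def onz(c,u,v,z):
    o,d=ray(c,u,v); return o+d*(z-o[2])/d[2]
def proj(c,p):
    q=c["E"][:3,:3]@np.asarray(p,float)+c["E"][:3,3]
    return c["cx"]+c["f"]*q[0]/-q[2], c["cy"]-c["f"]*q[1]/-q[2]
E
python3 - <<'E'
from h import *
t=cam("top");s=cam("side")
cv2.imwrite("pics/top_crop.png",cv2.resize(t["im"][200:345,210:410],None,fx=4,fy=4,interpolation=cv2.INTER_CUBIC))
cv2.imwrite("pics/side_crop.png",cv2.resize(s["im"][140:285,215:415],None,fx=4,fy=4,interpolation=cv2.INTER_CUBIC))
for n,u,v in (("sTL",248,219),("sTR",352,244),("sBL",225,307),("sBR",334,334)): print(n,onz(t,u,v,12).round(1))
for n,u,v in (("side",247,0),): pass
E
```

```text
sTL [618.5 122.1  12. ]
sTR [ 580.1 -103.8   12. ]
sBL [429.8 153.6  12. ]
sBR [392.  -73.9  12. ]
```

View pics/top_crop.png

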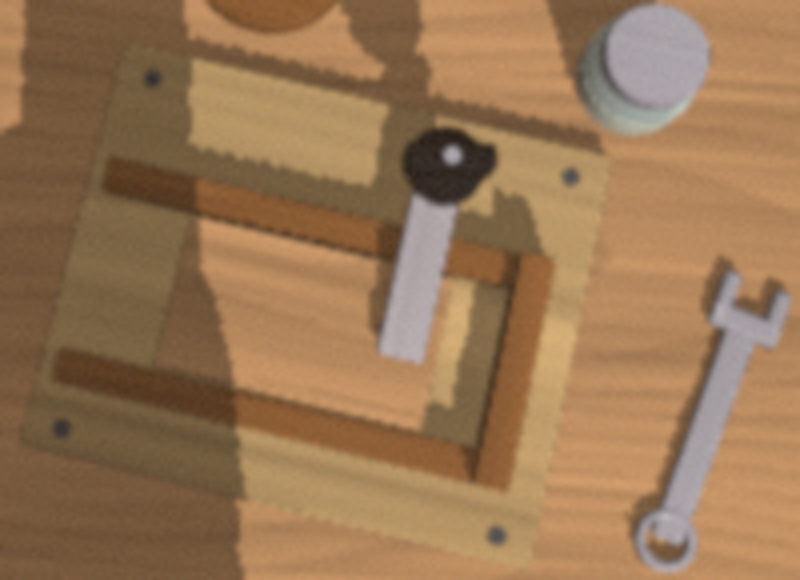

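View pics/side_crop.png

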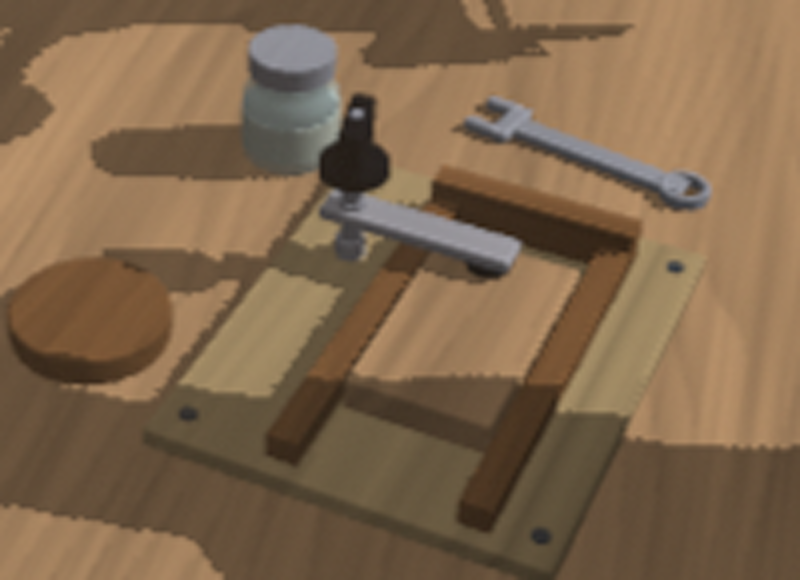

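The blank in the channel, at crop (170–435, 220–430), fits: it fills the 84 mm channel between the rails. The two loose boards are bigger look-alikes. Next I'll get the jig pose and the knob bar's direction.

Run:
```python
from h import *
t=cam("top");s=cam("side")
C=lambda a,b:(210+(a-1.5)/4,200+(b-1.5)/4)
S=lambda a,b:(215+(a-1.5)/4,140+(b-1.5)/4)
J=np.array([[125,160],[125,-110],[-95,160],[-95,-110]],float)
W=np.array([onz(t,*C(*p),12)[:2] for p in((128,44),(609,155),(22,442),(530,566))])
print(W.round(1)); print("edges",[np.linalg.norm(W[i]-W[j]).round(1) for i,j in((0,1),(2,3),(0,2),(1,3))])
a=J-J.mean(0);b=W-W.mean(0)
th=np.arctan2((a[:,0]*b[:,1]-a[:,1]*b[:,0]).sum(),(a*b).sum()); R=np.array([[np.cos(th),-np.sin(th)],[np.sin(th),np.cos(th)]])
o=W.mean(0)-R@J.mean(0); print("yaw",th,"o",o, "res",((J@R.T+o)-W).round(1).tolist())
w2j=lambda w:(R.T@(np.asarray(w)[:2]-o)).round(1)
print("side plate corners", [w2j(onz(s,*S(*p),12)) for p in((148,434),(555,576),(706,258))])
print("blank +y end top", [w2j(onz(t,*C(*p),32)) for p in((188,226),(152,362))],"bottom side",[w2j(onz(s,*S(*p),32)) for p in((350,383),(495,428))],"-y edge",[w2j(onz(t,*C(*p),32)) for p in((440,300),(425,428))])
print("stop top",[w2j(onz(t,*C(*p),40)) for p in((518,256),(476,482))], "rails",[w2j(onz(t,*C(*p),28)) for p in((105,188),(62,350))])
print("knob dot",w2j(onz(t,*C(452,155),107)),w2j(onz(s,*S(357,113),107)),"tip of bar end",w2j(onz(t,*C(497,155),107)), "holdbar tip",[w2j(onz(t,*C(*p),47)) for p in((380,353),(422,362))])
k=np.array([*(R@[88,-20]+o),107]);print("knob world",k)
def cr(c,z,m=10,f=28):
    u,v=map(int,proj(c,z)); i=c["im"][v-m:v+m+4,u-m-4:u+m+4]; print("crop origin",u-m-4,v-m)
    i=np.clip(i.astype(float)*2.2,0,255).astype(np.uint8)
    return cv2.resize(i,None,fx=13,fy=13,interpolation=cv2.INTER_CUBIC)
cv2.imwrite("pics/knob.png",np.hstack([cr(t,k),cr(s,k)]))
```

```text
[[ 635.9  137.5]
 [ 593.7 -124.4]
 [ 422.1  173.4]
 [ 379.1  -91.1]]
edges [np.float64(265.3), np.float64(268.0), np.float64(216.9), np.float64(217.2)]
yaw -0.160314005037013 o [488.92042881   1.55260337] res [[1.9, 2.1], [1.0, -2.6], [-1.4, 1.3], [-1.5, -0.8]]
side plate corners [array([118.9, 163.6]), array([-96.6, 162.9]), array([ -96.5, -104. ])]
blank +y end top [array([ 33. , 100.8]), array([-38.8, 102. ])] bottom side [array([ 34.6, 103.5]), array([-42.6, 101.8])] -y edge [array([ 25.7, -34.4]), array([-39. , -40.6])]
stop top [array([ 56., -68.]), array([-59.1, -70.4])] rails [array([ 42.7, 148.1]), array([-43.4, 148.7])]
knob dot [ 87.7 -19.9] [ 87.1 -18.5] tip of bar end [ 92.6 -40.8] holdbar tip [array([-8.4, -9.6]), array([ -7.9, -31.1])]
knob world [572.59945925 -32.23822178 107.        ]
crop origin 308 228
crop origin 289 157
```

View pics/knob.png

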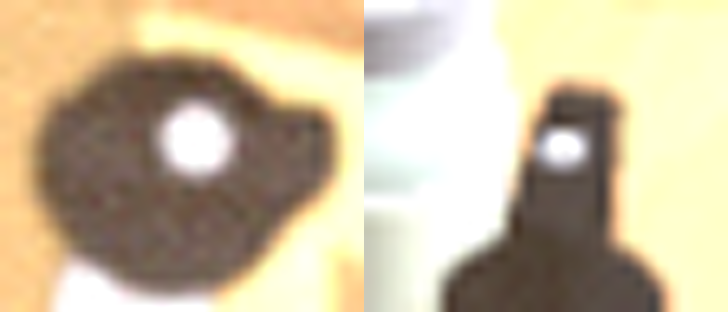

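Everything agrees to about 2 mm. Jig origin is at (489, 1.6) with yaw −0.160, the blank's free end is at jig y≈102 (about 32 mm to push), and the knob lands at (87.5, −19), as described. In the knob crop, the bar's end shows at (333,140) and the dot on its axis at (197,138). In the side half the far end is at (583,90) and the dot at (563,148).

Next I'll compute the bar direction and turn the tool to line up with the channel.

```bash
cat >> h.py <<'E'
TH=-0.160; O=np.array([488.9,1.5]); RJ=np.array([[np.cos(TH),-np.sin(TH)],[np.sin(TH),np.cos(TH)]])
w2j=lambda w:RJ.T@(np.asarray(w)[:2]-O)
def go(jx,jy,z,rpy):
    """tool-axis shift (mm) and rotvec from now to jig-frame target"""
    from scipy.spatial.transform import Rotation as Ro
    s=bot.get_obs(); R=Ro.from_euler("xyz",s["tcp_rot"]); T=Ro.from_euler("xyz",rpy)
    p=np.r_[RJ@[jx,jy]+O,z]
    print("jig",w2j(s["tool_pos"]).round(1),"z",s["tool_pos"][2].round(1),"t",s["time"],"rpy",s["tcp_rot"].round(4),"shift",R.inv().apply(p-s["tool_pos"]).round(1),"turn",(R.inv()*T).as_rotvec().round(3),"F",s["contact_force"].round(1),"M",s["moment"].round(2))
E
python3 - <<'E'
from h import *
t=cam("top");s=cam("side")
for c,o,x0,pts in((t,(308,228),0,((338,148),(197,138))),(s,(289,157),364,((583,92),(563,148)))):
    a,b=[onz(c,o[0]+(p[0]-x0-6)/13,o[1]+(p[1]-6)/13,107) for p in pts]; d=w2j(a)-w2j(b); print(d, "yaw in jig of bar",np.degrees(np.arctan2(*-d[::-1])))
E
python3 -m crank '[[0,0,0,0,0,-0.18],[0,0,0,0,0,-0.18],[0,0,0,0,0,-0.18],[0,0,0,0,0,-0.18],[0,0,0,0,0,-0.18]]' 0
python3 -m crank '[[0,0,0,0,0,-0.13],[0,0,0,0,0,0],[0,0,0,0,0,0]]'
python3 -c "
from h import *
go(0,132,150,[np.pi,0,TH+np.pi/2])"
```

```text
[  3.30999152 -20.53667087] yaw in jig of bar 99.15588953920397
[  3.62548748 -16.84794211] yaw in jig of bar 102.14421614903779
time: 1.02
tool_pos: [194.7, -487.6, 226.7]
tcp_rot: [3.142, 0.0, 1.286]
contact_force: [-0.3, -0.1, -0.4]
grip_width: 46.6
finger_force: 0.0
time: 1.4
tool_pos: [194.6, -487.6, 226.7]
tcp_rot: [3.142, 0.0, 1.407]
contact_force: [-1.1, 0.3, -0.2]
grip_width: 16.3
finger_force: 0.0
jig [-212.6 -529.7] z 226.7 t 1.4 rpy [3.1416e+00 1.0000e-04 1.4072e+00] shift [662.5 210.2  76.7] turn [ 0.     0.    -0.004] F [-1.1  0.3 -0.2] M [ 0.   -0.08 -0.05]
```

```bash
python3 -m crank '[[0.055,0.0175,0,0,0,0],[0.055,0.0175,0,0,0,0],[0.055,0.0175,0,0,0,0],[0.055,0.0175,0,0,0,0],[0.055,0.0175,0,0,0,0]]' 0 >/dev/null
python3 -m crank '[[0.055,0.0175,0,0,0,0],[0.055,0.0175,0,0,0,0],[0.055,0.0175,0,0,0,0],[0.055,0.0175,0,0,0,0],[0.055,0.0175,0,0,0,0]]' >/dev/null
python3 -m crank '[[0.055,0.0175,0,0,0,0],[0.055,0.0175,0,0,0,0],[0,0,0.04,0,0,0],[0,0,0.04,0,0,0],[0,0,0,0,0,0]]'
python3 -c "
from h import *
go(0,132,21,[np.pi,0,TH+np.pi/2])
for n in ('top','side'): c=cam(n); print(proj(c,bot.get_obs()['tool_pos'])); cv2.imwrite('pics/p_%s.png'%n,c['im'])"
```

```text
time: 3.28
tool_pos: [505.8, 130.2, 144.3]
tcp_rot: [-3.135, 0.002, 1.409]
contact_force: [0.2, -0.1, 0.9]
grip_width: 0.5
finger_force: 0.0
jig [ -3.8 129.7] z 144.3 t 3.275 rpy [-3.1353e+00  1.8000e-03  1.4087e+00] shift [  2.5   4.6 123.2] turn [-0.006  0.002 -0.002] F [ 0.2 -0.1  0.9] M [-0.04 -0.09  0.06]
(np.float64(233.04078426143383), np.float64(264.2321211030037))
(np.float64(317.24165082601695), np.float64(202.75066520054972))
```

```bash
python3 -m crank '[[0.002,0.003,0.04,0,0,0],[0,0,0.04,0,0,0],[0,0,0.025,0,0,0],[0,0,0,0,0,0],[0,0,0,0,0,0]]'
python3 -c "
from h import *
go(0,132,21,[np.pi,0,TH+np.pi/2])
c=cam('side'); cv2.imwrite('pics/p1.png',cv2.resize(c['im'][100:290,200:440],None,fx=3,fy=3))"
```

```text
time: 4.0
tool_pos: [512.7, 131.7, 43.8]
tcp_rot: [3.138, -0.001, 1.409]
contact_force: [0.5, 0.0, -0.5]
grip_width: 0.4
finger_force: 0.0
jig [  2.7 132.3] z 43.8 t 4.0 rpy [ 3.1380e+00 -9.0000e-04  1.4092e+00] shift [-0.4 -2.8 22.8] turn [ 0.004 -0.001 -0.002] F [ 0.5  0.  -0.5] M [-0.04 -0.07 -0.05]
```

View pics/p1.png

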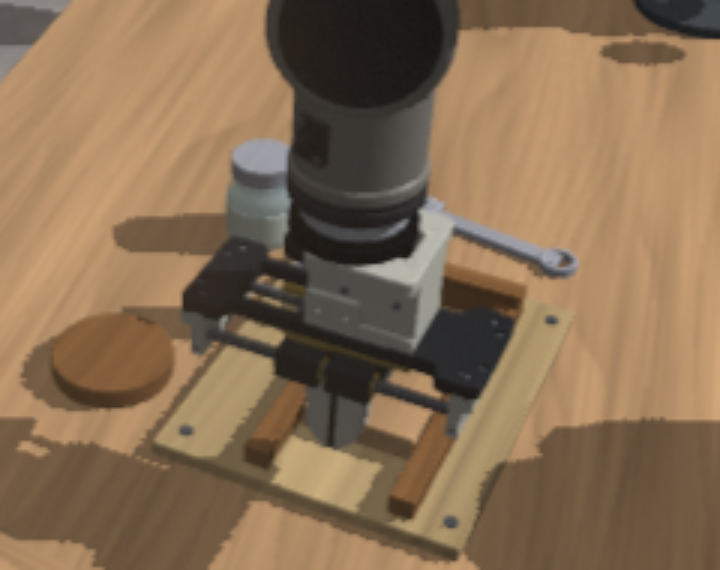

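The side view shows the fingertips at (333,440), inside the channel between the rails and behind the blank. The body clears the knob, roundel and tin. I'll descend and push.

```bash
python3 -m crank '[[0,-0.001,0.011,0,0,0],[0,-0.001,0.01,0,0,0],[0,0,0,0,0,0]]'
python3 -m crank '[[-0.01,0,0,0,0,0],[-0.01,0,0,0,0,0],[-0.006,0,0,0,0,0],[-0.006,0,0,0,0,0],[-0.006,0,0,0,0,0]]'
python3 -c "
from h import *
go(0,79.5,21,[np.pi,0,TH+np.pi/2])"
```

```text
time: 4.42
tool_pos: [508.2, 131.9, 19.7]
tcp_rot: [-3.139, 0.001, 1.41]
contact_force: [0.1, 0.9, -0.0]
grip_width: 0.4
finger_force: 0.0
time: 5.05
tool_pos: [503.1, 94.1, 20.9]
tcp_rot: [3.141, -0.0, 1.41]
contact_force: [0.4, 1.2, 1.1]
grip_width: 0.5
finger_force: 0.6
jig [-0.8 93.7] z 20.9 t 5.05 rpy [ 3.1411e+00 -1.0000e-04  1.4097e+00] shift [-14.2   0.8  -0.1] turn [ 0.    -0.    -0.001] F [0.4 1.2 1.1] M [ 0.18 -0.12 -0.02]
```

```bash
python3 -m crank '[[-0.004,0,0,0,0,0],[-0.003,0,0,0,0,0],[-0.002,0,0,0,0,0],[-0.002,0,0,0,0,0]]'
python3 -m crank '[[-0.002,0,0,0,0,0],[0,0,0,0,0,0]]'
python3 -c "
from h import *
go(0,79.5,21,[np.pi,0,TH+np.pi/2])"
```

```text
time: 5.55
tool_pos: [501.2, 83.6, 20.7]
tcp_rot: [3.141, 0.0, 1.41]
contact_force: [0.7, 1.5, 0.1]
grip_width: 0.3
finger_force: 0.8
time: 5.8
tool_pos: [500.9, 81.5, 20.7]
tcp_rot: [3.141, 0.0, 1.41]
contact_force: [-0.3, 0.8, 1.1]
grip_width: 0.6
finger_force: 0.5
jig [-0.9 80.9] z 20.7 t 5.8 rpy [3.1415e+00 2.0000e-04 1.4098e+00] shift [-1.4  0.9 -0.3] turn [ 0.     0.    -0.001] F [-0.3  0.8  1.1] M [ 0.14 -0.17 -0.03]
```

```bash
for i in 1; do python3 -m crank '[[-0.001,0,0,0,0,0],[0,0,0,0,0,0]]' | grep -E 'pos|contact'
python3 -m crank '[[-0.001,0,0,0,0,0],[0,0,0,0,0,0]]'| grep -E 'pos|contact'
python3 -m crank '[[-0.001,0,0,0,0,0],[0,0,0,0,0,0]]'| grep -E 'pos|contact'
python3 -m crank '[[-0.001,0,0,0,0,0],[0,0,0,0,0,0]]'| grep -E 'pos|contact'; done
```

```text
tool_pos: [501.2, 81.4, 20.7]
contact_force: [2.3, 6.4, -0.8]
tool_pos: [501.2, 81.3, 20.8]
contact_force: [1.9, 10.8, 0.2]
tool_pos: [501.2, 81.3, 20.9]
contact_force: [3.1, 16.8, -0.4]
tool_pos: [501.2, 81.2, 21.0]
contact_force: [3.8, 22.4, -0.1]
```

The blank stops dead at TCP jig y 80.8, with the force climbing to 22 N, so it is home. I'll back off, rise and go above the knob.

```bash
python3 -m crank '[[0.008,0,0,0,0,0],[0.008,0,0,0,0,0],[0,0,-0.05,0,0,0],[0,0,-0.05,0,0,0],[0,0,-0.03,0,0,0]]' | grep -E 'pos|contact'
python3 -c "
from h import *
go(88,-20,150,[np.pi,0,TH+1.754])
t=cam('top'); cv2.imwrite('pics/x.png',t['im'])
c=cam('side'); cv2.imwrite('pics/p2.png',cv2.resize(c['im'][140:285,215:415],None,fx=4,fy=4,interpolation=cv2.INTER_CUBIC))"
python3 -m crank '[[-0.025,0.022,0,0,0,0],[-0.03,0.022,0,0,0,0],[-0.03,0.022,0,0,0,0],[-0.03,0.022,0,0,0,0],[0,0,0,0,0,-0.18]]' 50
python3 -m crank '[[0,0,0,0,0,0],[0,0,0,0,0,0]]' | grep -E 'pos|contact|width'
python3 -c "
from h import *
go(88,-20,83,[np.pi,0,TH+1.754])
c=cam('side'); cv2.imwrite('pics/p3.png',cv2.resize(c['im'][90:270,220:420],None,fx=3,fy=3,interpolation=cv2.INTER_CUBIC))"
```

```text
tool_pos: [503.4, 93.4, 153.0]
contact_force: [0.2, 0.2, 0.3]
jig [-0.3 93. ] z 153.0 t 7.425 rpy [3.1391e+00 1.0000e-04 1.4096e+00] shift [-112.9   88.4    3.3] turn [ 0.002  0.    -0.184] F [0.2 0.2 0.3] M [-0.03 -0.07  0.02]
time: 8.15
tool_pos: [571.5, -36.7, 149.0]
tcp_rot: [-3.14, 0.0, 1.591]
contact_force: [-0.9, 1.3, -0.3]
grip_width: 44.1
finger_force: 0.0
tool_pos: [570.7, -33.8, 150.0]
contact_force: [0.2, 0.8, 0.4]
grip_width: 46.0
jig [ 86.4 -21.8] z 150.0 t 8.4 rpy [-3.1402e+00 -1.0000e-04  1.5868e+00] shift [ 1.5  2.  67. ] turn [-0.001 -0.    -0.007] F [0.2 0.8 0.4] M [-0.02 -0.01 -0.07]
```

View pics/p3.png

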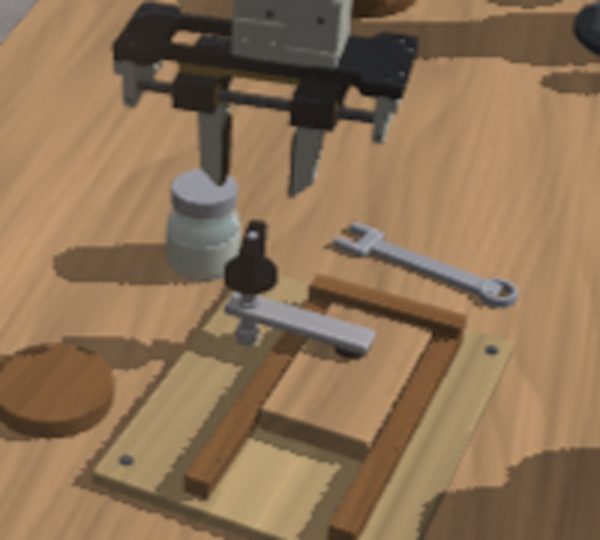

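The side view shows the blank flush at the stop, and the open fingertips at (220,182) and (300,190) straddling the knob bar at (255,235). I'll descend to z≈84, which clears the flange at 78, and grip.

```bash
python3 -m crank '[[0.0015,0.002,0.02,0,0,0],[0,0,0.025,0,0,0],[0,0,0.015,0,0,0],[0,0,0.006,0,0,0],[0,0,0,0,0,0]]' | grep -E 'pos|contact|rot'
python3 -m crank '[[0,0,0,0,0,0],[0,0,0,0,0,0],[0,0,0,0,0,0],[0,0,0,0,0,0],[0,0,0,0,0,0]]' 0
python3 -c "
from h import *
go(88,-20,83,[np.pi,0,TH+1.754])
c=cam('top'); cv2.imwrite('pics/p4.png',cv2.resize(c['im'][200:300,260:380],None,fx=5,fy=5,interpolation=cv2.INTER_CUBIC))"
```

```text
tool_pos: [573.3, -32.5, 84.8]
tcp_rot: [3.142, 0.0, 1.59]
contact_force: [0.3, -0.9, -1.1]
time: 9.7
tool_pos: [572.8, -32.5, 85.0]
tcp_rot: [-3.141, 0.0, 1.59]
contact_force: [-2.8, 0.0, 4.1]
grip_width: 13.7
finger_force: 29.9
jig [ 88.2 -20.2] z 85.0 t 9.7 rpy [-3.1408  0.      1.5898] shift [ 0.3 -0.2  2. ] turn [-0.001  0.    -0.004] F [-2.8  0.   4.1] M [-0.    0.52  0.04]
```

Gripped at 13.7 mm with 30 N. Now I'll turn clockwise in 5° steps (0.087 rad) and watch the moment.

```bash
cat > m.py <<'E'
from plant import bot
s=bot.get_obs(); print(round(s["time"],2),"yaw",s["tcp_rot"][2].round(4),"Mz",s["moment"].round(2),"F",s["contact_force"].round(1),"w",round(s["grip_width"],1))
E
python3 -m crank '[[0,0,0,0,0,0.087],[0,0,0,0,0,0]]' >/dev/null; python3 m.py
python3 -m crank '[[0,0,0,0,0,0.087],[0,0,0,0,0,0]]' >/dev/null; python3 m.py
python3 -m crank '[[0,0,0,0,0,0.087],[0,0,0,0,0,0]]' >/dev/null; python3 m.py
python3 -m crank '[[0,0,0,0,0,0.087],[0,0,0,0,0,0]]' >/dev/null; python3 m.py
```

```text
10.0 yaw 1.5018 Mz [ 0.03  0.59 -0.06] F [-4.4 -0.5  5.5] w 14.0
10.25 yaw 1.4149 Mz [ 0.03  0.66 -0.07] F [-3.9  0.3  5.4] w 13.5
10.5 yaw 1.3279 Mz [ 0.04  0.68 -0.01] F [-3.7  1.   5. ] w 13.5
10.75 yaw 1.2409 Mz [-0.02  0.7  -0.02] F [-3.7  0.3  5.4] w 13.7
```

```bash
python3 -m crank '[[0,0,0,0,0,0.087],[0,0,0,0,0,0]]' >/dev/null; python3 m.py
python3 -m crank '[[0,0,0,0,0,0.087],[0,0,0,0,0,0]]' >/dev/null; python3 m.py
python3 -m crank '[[0,0,0,0,0,0.087],[0,0,0,0,0,0]]' >/dev/null; python3 m.py
python3 -m crank '[[0,0,0,0,0,0.087],[0,0,0,0,0,0]]' >/dev/null; python3 m.py
```

```text
11.0 yaw 1.1538 Mz [ 0.07  0.66 -0.03] F [-3.7  0.2  4.7] w 13.9
11.25 yaw 1.0668 Mz [-0.08  0.58 -0.04] F [-4.7  0.4  5.9] w 13.9
11.5 yaw 0.9799 Mz [0.02 0.6  0.01] F [-3.8 -0.2  5.1] w 13.9
11.75 yaw 0.8929 Mz [-0.01  0.7  -0.01] F [-3.3  0.2  4.7] w 13.6
```

```bash
python3 -m crank '[[0,0,0,0,0,0.087],[0,0,0,0,0,0]]' >/dev/null; python3 m.py
python3 -m crank '[[0,0,0,0,0,0.087],[0,0,0,0,0,0]]' >/dev/null; python3 m.py
python3 -m crank '[[0,0,0,0,0,0.087],[0,0,0,0,0,0]]' >/dev/null; python3 m.py
python3 -m crank '[[0,0,0,0,0,0.087],[0,0,0,0,0,0]]' >/dev/null; python3 m.py
```

```text
12.0 yaw 0.8059 Mz [-0.02  0.6  -0.04] F [-4.1 -0.1  5.1] w 14.2
12.25 yaw 0.7188 Mz [-0.02  0.6  -0.07] F [-4.8  0.2  4.6] w 13.7
12.5 yaw 0.6318 Mz [-0.07  0.64 -0.02] F [-2.8  0.5  4.9] w 13.6
12.75 yaw 0.5449 Mz [-0.08  0.69  0.01] F [-2.2  0.4  6.3] w 14.1
```

```bash
python3 -m crank '[[0,0,0,0,0,0.087],[0,0,0,0,0,0]]' >/dev/null; python3 m.py
python3 -m crank '[[0,0,0,0,0,0.087],[0,0,0,0,0,0]]' >/dev/null; python3 m.py
python3 -m crank '[[0,0,0,0,0,0.087],[0,0,0,0,0,0]]' >/dev/null; python3 m.py
python3 -m crank '[[0,0,0,0,0,0.087],[0,0,0,0,0,0]]' >/dev/null; python3 m.py
```

```text
13.0 yaw 0.4579 Mz [-0.04  0.62 -0.01] F [-3.4 -0.7  5.3] w 13.9
13.25 yaw 0.3708 Mz [-0.04  0.67 -0.04] F [-3.5 -0.1  4.3] w 13.8
13.5 yaw 0.2838 Mz [-0.04  0.71 -0.01] F [-3.6  0.5  5.2] w 13.8
13.75 yaw 0.1969 Mz [0.   0.71 0.01] F [-2.9  0.3  4.3] w 13.9
```

```bash
python3 -m crank '[[0,0,0,0,0,0.087],[0,0,0,0,0,0]]' >/dev/null; python3 m.py
python3 -m crank '[[0,0,0,0,0,0.087],[0,0,0,0,0,0]]' >/dev/null; python3 m.py
python3 -m crank '[[0,0,0,0,0,0.087],[0,0,0,0,0,0]]' >/dev/null; python3 m.py
python3 -m crank '[[0,0,0,0,0,0.087],[0,0,0,0,0,0]]' >/dev/null; python3 m.py
```

```text
14.0 yaw 0.1128 Mz [-0.05  0.72  0.78] F [-3.6 -0.7  6. ] w 14.5
14.25 yaw 0.0268 Mz [-0.02  0.56  0.83] F [-3.1 -0.2  5.7] w 14.9
14.5 yaw -0.0596 Mz [-0.03  0.53  0.83] F [-2.1 -0.2  4.9] w 15.2
14.75 yaw -0.1464 Mz [-0.01  0.47  0.87] F [-2.3 -0.8  6. ] w 15.2
```

It goes stiff between yaw 0.197 and 0.113, with Mz jumping to about 0.8 N m. The opening grew to 15.2 mm, so the bar lags the fingers by about 4°. The target is therefore a tool yaw of about −0.68.

```bash
python3 -m crank '[[0,0,0,0,0,0.09],[0,0,0,0,0,0]]' >/dev/null; python3 m.py
python3 -m crank '[[0,0,0,0,0,0.09],[0,0,0,0,0,0]]' >/dev/null; python3 m.py
python3 -m crank '[[0,0,0,0,0,0.09],[0,0,0,0,0,0]]' >/dev/null; python3 m.py
python3 -m crank '[[0,0,0,0,0,0.09],[0,0,0,0,0,0]]' >/dev/null; python3 m.py
```

```text
15.0 yaw -0.2366 Mz [-0.04  0.5   0.84] F [-2.7 -1.2  4.7] w 15.4
15.25 yaw -0.3265 Mz [-0.06  0.58  0.87] F [-3.4 -1.5  5.7] w 15.2
15.5 yaw -0.4165 Mz [-0.08  0.52  0.87] F [-2.8 -0.8  5.6] w 15.3
15.75 yaw -0.5064 Mz [-0.11  0.59  0.82] F [-2.6 -1.   5.4] w 15.6
```

```bash
python3 -m crank '[[0,0,0,0,0,0.09],[0,0,0,0,0,0.08],[0,0,0,0,0,0],[0,0,0,0,0,0]]' >/dev/null; python3 m.py
python3 -m crank '[[0,0,0,0,0,0],[0,0,0,0,0,0],[0,0,0,0,0,0],[0,0,0,0,0,0]]' 45 >/dev/null; python3 m.py
python3 -m crank '[[0,0,-0.03,0,0,0],[0,0,-0.05,0,0,0],[0,0,-0.05,0,0,0],[0,0,-0.02,0,0,0],[0,0,0,0,0,0]]' >/dev/null; python3 m.py
python3 -c "
from h import *
t=cam('top'); s=cam('side')
k=np.r_[RJ@[88,-20]+O,107]; print([proj(c,k) for c in(t,s)])
a=cv2.resize(s['im'][140:285,215:415],None,fx=3,fy=3,interpolation=cv2.INTER_CUBIC)
u,v=map(int,proj(s,k)); b=np.clip(s['im'][v-14:v+15,u-15:u+15]*2.2,0,255).astype(np.uint8); print(u-15,v-14)
b=cv2.resize(b,None,fx=6,fy=6,interpolation=cv2.INTER_CUBIC); a[:174,-180:]=b
cv2.imwrite('pics/p5.png',a)"
```

```text
16.25 yaw -0.6756 Mz [-0.12  0.63  0.87] F [-3.  -0.6  5.9] w 15.8
16.75 yaw -0.68 Mz [ 0.16  0.06 -0.  ] F [-0.4 -0.6  0. ] w 40.9
17.38 yaw -0.68 Mz [0.12 0.01 0.02] F [ 0.7  0.8 -1.3] w 41.3
[(np.float64(322.7418949722713), np.float64(238.23970972098493)), (np.float64(303.77177987927297), np.float64(167.40479303446915))]
288 153
```

View pics/p5.png

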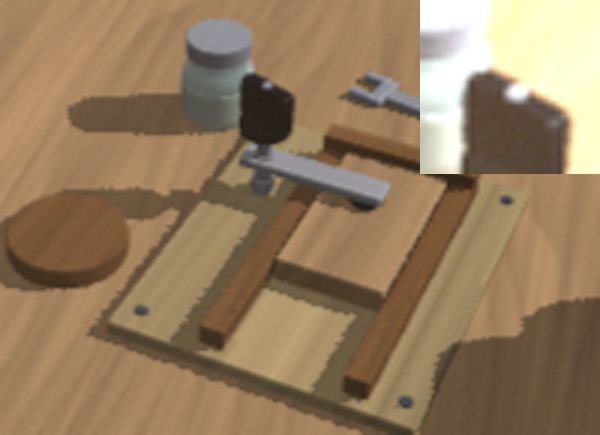

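The side view shows the pad down on the blank, the blank still flush at the stop, and the bystanders in place. The inset shows the bar's top back edge running from (485,70) to (568,112). I'll check the angle from that.

```bash
python3 -c "
from h import *
s=cam('side'); f=lambda a,b:onz(s,288+(a-420-2.5)/6,153+(b-2.5)/6,107)
for p,q in (((485,70),(568,112)),((472,85),(555,128))):
  d=f(*q)-f(*p); print(d, np.degrees(np.arctan2(d[1],d[0]))%180-180)
"
```

```text
[-34.88824113  17.07812377   0.        ] -26.08218501538323
[-34.81441026  17.33580316   0.        ] -26.47096630533457
```

```bash
python3 -m crank '[[0,0.05,0,0,0,0],[0,0.05,0,0,0,0],[0,0.05,0,0,0,0],[0,0.05,0,0,0,0],[0,0.05,0,0,0,0]]' | grep pos
python3 -c "
from h import *
t=cam('top'); s=cam('side'); k=np.r_[RJ@[88,-20]+O,107]; L=[]
for n,c in(('t',t),('s',s)):
  u,v=map(int,proj(c,k)); x0,y0=u-14,v-14; print(n,x0,y0)
  b=np.clip(c['im'][y0:y0+28,x0:x0+28]*2.5,0,255).astype(np.uint8); L.append(cv2.resize(b,None,fx=14,fy=14,interpolation=cv2.INTER_CUBIC))
cv2.imwrite('pics/p6.png',np.hstack(L))"
```

```text
tool_pos: [414.3, -227.6, 233.3]
t 308 224
s 289 153
```

View pics/p6.png

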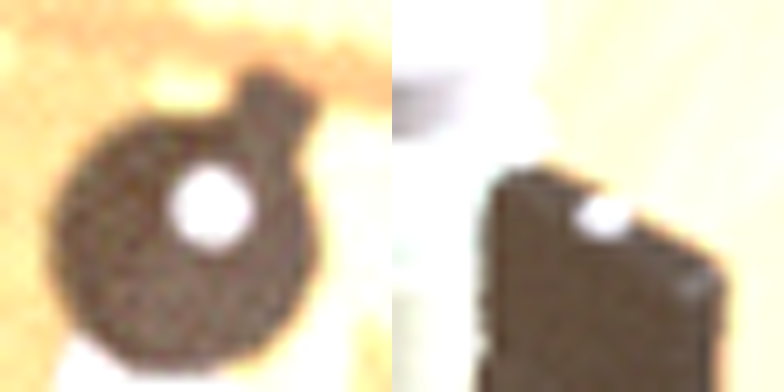

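The top half shows the bar's end at (284,88) and the axis dot at (212,206). The side half shows its back edge from (545,165) to (722,260).

```bash
python3 -c "
from h import *
t=cam('top');s=cam('side')
f=lambda c,o,x,p:onz(c,o[0]+(p[0]-x-6.5)/14,o[1]+(p[1]-6.5)/14,107)
for c,o,x,p,q in ((t,(308,224),0,(212,206),(284,88)),(t,(308,224),0,(235,110),(258,68)),(s,(289,153),392,(722,260),(545,165)),(s,(289,153),392,(604,216),(520,172)),(s,(289,153),392,(690,283),(604,216))):
  d=f(c,o,x,q)-f(c,o,x,p); print(d.round(1),np.degrees(np.arctan2(d[1],d[0])).round(1))
"
```

```text
[17.1 -9.   0. ] -27.9
[ 6.1 -2.9  0. ] -25.2
[ 32.2 -17.1   0. ] -27.9
[15.4 -7.9  0. ] -27.0
[ 16.8 -13.6   0. ] -38.9
```

The knob is about 37–45° past the stiff point: 37° by camera and 44° by tool yaw less lag. Both are well inside the 29–61° window. The blank is home and the arm is clear, so I'm handing in.

```bash
python3 -c "
from plant import bot
print(bot.close_job())"
```

```text
the job is handed in; nothing more can be done
None
```

I pushed the blank home against the stop, clamped it with the knob about 40° past the stiff point (37° by camera, 44° by tool angle; 45° was asked, ±16° allowed), saw the bystanders still in place and handed the job in with the arm clear; no verdict came back.

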